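# Find the radius leaf that fits the forming bar

### The job

Find by touch which of the three hollow radius leaves fits the round nose of the bar on the green pad: too tight a leaf perches high on the nose, too wide a one stops on the shoulders and slops from side to side, only the right one goes fully home, crown on the nose, with next to no play. Press the right leaf home on the nose with a gentle 6 to 10 N for a second, square across the bar and on its middle part, and let go so that it stays seated there upright; stand the other two leaves upright on the grey mat. Never load a bar with more than 30 N, and leave the other things on the table where they are.

Things in the scene. Friction and masses are not known exactly. Their poses are not given: they have to be found in the camera images.
- leaf_small_grip (a point): blue leaf for a nose of 17 mm radius (hollow 17.8 mm): an arch standing on two tips, 18 mm thick (y), wall 10 mm, about 90 g; on it a 22 x 22 mm handle, free for 41 mm, white band near its top. This point: middle of the handle, 30 mm above the crown of the hollow, 43.5 mm above the tips. x across the hollow, y along it, z up
- leaf_small_crown (a point): crown (deepest point) of that leaf's hollow, on the inside, midway along it; 13.5 mm above the tips, which are 35 mm apart along x; same axes
- leaf_small: that same leaf; origin midway between its tips, at their level; same axes
- leaf_medium_grip (a point): orange leaf for a nose of 22 mm radius (hollow 22.8 mm): an arch standing on two tips, 18 mm thick (y), wall 10 mm, about 90 g; on it a 22 x 22 mm handle, free for 41 mm, white band near its top. This point: middle of the handle, 30 mm above the crown of the hollow, 46.9 mm above the tips. x across the hollow, y along it, z up
- leaf_medium_crown (a point): crown (deepest point) of that leaf's hollow, on the inside, midway along it; 16.9 mm above the tips, which are 45 mm apart along x; same axes
- leaf_medium: that same leaf; origin midway between its tips, at their level; same axes
- leaf_large_grip (a point): green leaf for a nose of 27 mm radius (hollow 27.8 mm): an arch standing on two tips, 18 mm thick (y), wall 10 mm, about 90 g; on it a 22 x 22 mm handle, free for 41 mm, white band near its top. This point: middle of the handle, 30 mm above the crown of the hollow, 50.4 mm above the tips. x across the hollow, y along it, z up
- leaf_large_crown (a point): crown (deepest point) of that leaf's hollow, on the inside, midway along it; 20.4 mm above the tips, which are 55 mm apart along x; same axes
- leaf_large: that same leaf; origin midway between its tips, at their level; same axes
- nose (a point): middle of the nose line (highest line of the round nose) of the bar that stands on the green pad, 100 mm above the table; y along the nose (60 mm long), x across, z up. The nose radius is 17, 22 or 27 mm: not known which
- bar_1: fixed wooden bar: round nose 60 mm long (along y) and 96 mm high on a block 84 mm wide (x), on a dark foot 90 x 80 x 18 mm. Nose radii 17, 22, 27 mm, one each, not known which; flat shoulders beside the nose lie 1 mm below the tips of a leaf that fits. One bar stands on the green pad, two are spares on a rack beyond. Origin: centre of its underside
- bar_2: fixed wooden bar: round nose 60 mm long (along y) and 96 mm high on a block 84 mm wide (x), on a dark foot 90 x 80 x 18 mm. Nose radii 17, 22, 27 mm, one each, not known which; flat shoulders beside the nose lie 1 mm below the tips of a leaf that fits. One bar stands on the green pad, two are spares on a rack beyond. Origin: centre of its underside
- bar_3: fixed wooden bar: round nose 60 mm long (along y) and 96 mm high on a block 84 mm wide (x), on a dark foot 90 x 80 x 18 mm. Nose radii 17, 22, 27 mm, one each, not known which; flat shoulders beside the nose lie 1 mm below the tips of a leaf that fits. One bar stands on the green pad, two are spares on a rack beyond. Origin: centre of its underside
- pad: green round pad, 136 mm across, 4 mm thick, fixed; the bar to be gauged stands at its centre. Origin: centre of its underside
- mat: grey felt mat, 190 (x) x 290 (y) x 3 mm, fixed, on which the leaves stand; origin: centre of its underside
- convex_leaf: red convex leaf, disc of 20 mm radius with a tongue, 8 mm thick, lying flat on the mat; not part of the job; origin: centre of its underside
- jar_green: green paint jar, 72 mm wide, 110 mm tall; not part of the job; origin: centre of its underside
- jar_blue: blue paint jar, 68 mm wide, 100 mm tall; not part of the job; origin: centre of its underside
- bottle_yellow: yellow paint bottle, 64 mm wide, 130 mm tall; not part of the job; origin: centre of its underside
- plate: white palette dish, 130 mm wide; not part of the job; origin: centre of its underside
- brush: paint brush, 200 mm long, lying along its x; not part of the job
- fan: folded fan, 230 x 22 x 24 mm; not part of the job; origin: centre of its underside
There are look-alikes about, which are no part of the job. Of the things that look like the leaf_large, the smallest one is meant.

How it is judged:
On the way:
1. the fitting leaf is pressed fully home on the nose of the bar on the pad with at least 4 N for half a second (((x of leaf_small_crown in the frame of nose between -0.003 and 0.003 m and y of leaf_small_crown in the frame of nose between -0.022 and 0.022 m and z of leaf_small_crown in the frame of nose between -0.0025 and 0.0014 m and angle between leaf_small_crown's own z axis and vertical below 0.14 rad and angle between the y axis of leaf_small_crown and the y axis of nose, either way round below 0.14 rad and (contact force between leaf_small and bar_1 above 4 N or contact force between leaf_small and bar_2 above 4 N or contact force between leaf_small and bar_3 above 4 N)) or (x of leaf_medium_crown in the frame of nose between -0.003 and 0.003 m and y of leaf_medium_crown in the frame of nose between -0.022 and 0.022 m and z of leaf_medium_crown in the frame of nose between -0.0025 and 0.0014 m and angle between leaf_medium_crown's own z axis and vertical below 0.14 rad and angle between the y axis of leaf_medium_crown and the y axis of nose, either way round below 0.14 rad and (contact force between leaf_medium and bar_1 above 4 N or contact force between leaf_medium and bar_2 above 4 N or contact force between leaf_medium and bar_3 above 4 N)) or (x of leaf_large_crown in the frame of nose between -0.003 and 0.003 m and y of leaf_large_crown in the frame of nose between -0.022 and 0.022 m and z of leaf_large_crown in the frame of nose between -0.0025 and 0.0014 m and angle between leaf_large_crown's own z axis and vertical below 0.14 rad and angle between the y axis of leaf_large_crown and the y axis of nose, either way round below 0.14 rad and (contact force between leaf_large and bar_1 above 4 N or contact force between leaf_large and bar_2 above 4 N or contact force between leaf_large and bar_3 above 4 N)))), for 0.5 s.
At the end, for the whole second after the job is handed in: The fitting leaf sits, let go and still, on the nose of the bar on the green pad: hollow's crown within 1.4 mm above the nose line, 3 mm across, 22 mm along of its middle, upright and square within 8 degrees. The other two leaves stand on the grey mat, upright within 7 degrees (((x of leaf_small_crown in the frame of nose between -0.003 and 0.003 m and y of leaf_small_crown in the frame of nose between -0.022 and 0.022 m and z of leaf_small_crown in the frame of nose between -0.0025 and 0.0014 m and angle between leaf_small_crown's own z axis and vertical below 0.14 rad and angle between the y axis of leaf_small_crown and the y axis of nose, either way round below 0.14 rad and x of leaf_medium_crown in the frame of mat between -0.09 and 0.09 m and y of leaf_medium_crown in the frame of mat between -0.14 and 0.14 m and height (world z) of leaf_medium_crown below 0.0229 m and angle between each of leaf_medium_crown, leaf_large_crown's own z axis and vertical below 0.12 rad and x of leaf_large_crown in the frame of mat between -0.09 and 0.09 m and y of leaf_large_crown in the frame of mat between -0.14 and 0.14 m and height (world z) of leaf_large_crown below 0.0264 m) or (x of leaf_medium_crown in the frame of nose between -0.003 and 0.003 m and y of leaf_medium_crown in the frame of nose between -0.022 and 0.022 m and z of leaf_medium_crown in the frame of nose between -0.0025 and 0.0014 m and angle between leaf_medium_crown's own z axis and vertical below 0.14 rad and angle between the y axis of leaf_medium_crown and the y axis of nose, either way round below 0.14 rad and x of leaf_small_crown in the frame of mat between -0.09 and 0.09 m and y of leaf_small_crown in the frame of mat between -0.14 and 0.14 m and height (world z) of leaf_small_crown below 0.0195 m and angle between each of leaf_small_crown, leaf_large_crown's own z axis and vertical below 0.12 rad and x of leaf_large_crown in the frame of mat between -0.09 and 0.09 m and y of leaf_large_crown in the frame of mat between -0.14 and 0.14 m and height (world z) of leaf_large_crown below 0.0264 m) or (x of leaf_large_crown in the frame of nose between -0.003 and 0.003 m and y of leaf_large_crown in the frame of nose between -0.022 and 0.022 m and z of leaf_large_crown in the frame of nose between -0.0025 and 0.0014 m and angle between leaf_large_crown's own z axis and vertical below 0.14 rad and angle between the y axis of leaf_large_crown and the y axis of nose, either way round below 0.14 rad and x of leaf_small_crown in the frame of mat between -0.09 and 0.09 m and y of leaf_small_crown in the frame of mat between -0.14 and 0.14 m and height (world z) of leaf_small_crown below 0.0195 m and angle between each of leaf_small_crown, leaf_medium_crown's own z axis and vertical below 0.12 rad and x of leaf_medium_crown in the frame of mat between -0.09 and 0.09 m and y of leaf_medium_crown in the frame of mat between -0.14 and 0.14 m and height (world z) of leaf_medium_crown below 0.0229 m)) and linear speed of each of leaf_small, leaf_medium, leaf_large below 0.02 m/s); the robot touches nothing.
It fails at once if a bar is loaded with more than 30 N (contact force between any of bar_1, bar_2, bar_3 and anything else above 30 N).
It fails at once if another thing on the table is shifted by more than 20 mm (distance of any of convex_leaf, jar_green, jar_blue, bottle_yellow, plate, brush, fan from where it was at the start of the episode above 0.02 m).
It also fails if it takes over 72 s, if anything falls off the work surface, if the arm or the gripper's body presses on something with over 40 N, if the wrist force passes 120 N, or if a joint passes its speed limit or range.

### The arm

A 7-joint arm with a two-finger parallel gripper is mounted at the origin on the work surface. World frame = base frame: x ahead of the robot, y to its left, z up, the work surface at z = 0. Lengths are in m, angles in rad, forces in N, time in s.
With the tool pointing down it reaches from about 0.4 to 0.875 m from the base axis. Payload 6.5 kg.
Tool frame: the origin (TCP) lies midway between the tips of the shut fingers; the grasp point (between the pads) lies 19 mm behind it; z points along the fingers, y is the direction in which the jaws open and shut (so a half turn about z gives the same grasp; the last joint's range is limited). The gripper opens to 88 mm and grips with 3 to 60 N. Pads are 18 mm wide; open, the fingers measure 123 mm over their backs; the gripper's body (75 mm by 187 mm) begins 45 mm behind the grasp point.
Start: joints at [1.16, 0.536, -0.004, 1.538, 0.003, 1.067, -0.071], TCP at [0.22, -0.612, 0.239] pointing down, gripper open.
Joint ranges: [-2.7, 2.7], [-0.37, 2.16], [-1.27, 1.26], [0.24, 2.4], [-1.31, 4.45], [0.19, 1.91], [-2.76, 2.76]. Speed limits (rad/s): [2.39, 2.39, 3.14, 3.14, 3.14, 3.14, 3.14].

### API

Orientations are given as a unit quaternion [w, x, y, z].
In Python, from plant import env gives the robot as it stands.
- The arm moves only by the tool step_arm, never from a script. Its argument "series" is one flat list of numbers, 5 for each row, row after row: the gripper command: -1 is fully open, 1 is shut, values between are in proportion, then the shift along the tool's x, y, z in m, then the turn about the tool's z in degrees. A call has exactly 10 rows; each row is the pose to reach, as a shift and turn from the pose commanded when the call began, along the tool's axes at that moment; what a row does not reach only later rows make up. A row lasts 1/12 s, in which the tool goes at most 41.7 mm and 7.16 degrees, less where a joint would pass 70% of its speed; a pose out of reach is approached as far as the arm can. A call with a gripper value outside its range is refused whole. The fingers move at their own pace and stop on an object; "squeeze" is the grip in N (left out, the last holds). Time passes only in rows, so rows that repeat a pose let the fingers close, or fill a call up. It gives the time, the measured TCP pose, the force and the opening at its end, in the units of the state.
- env.sense(): the state, without advancing time (a new reading comes with each control period).
- env.camera(name): name is "scene" or "side" or "wrist"; returns the picture (480x640x3 uint8, red, green, blue); there is no depth.
- env.camera_info(name): a dict with "mtx" (3x3 intrinsics, pixels), "rvec" (rotation vector, rad) and "tvec" (3), from world to camera coordinates, as OpenCV has them. Camera axes: x right, y down, z forward; pixel columns grow to the right and rows downward; lengths in m; the calibration is good to about 2 mm. The wrist camera is an equidistant fisheye: a pixel r from the principal point sees the ray r / f radians off the axis. A picture is of the moment at which its call begins: read the wrist's pose just before it. camera_info takes no time and is no camera call; for the wrist camera it gives the pose at the moment of the call.
- env.finish_job(): hands the job in, once; it reports no verdict.
The state is a dict: "time_s": time; "joint_pos": joint angles; "dq": joint speeds; "joint_torque": joint torques, N m; "position": TCP position; "tool_rot": TCP orientation; "wrist_force": force on the tool from outside, world axes, zero at the start; "torque": the same for the moment, N m; "finger_gap": finger opening in m.
Only numpy, scipy, OpenCV 4.12 (cv2) and the standard library are available. Lean on these libraries where they do the work, as an engineer would, in place of code of your own. Each camera call takes 0.05 s, during which the arm holds its last target. There are 200 camera calls.

## Working session

There is one attempt and no reset: what is moved stays moved. The work goes in short steps, Python scripts to look and compute and a tool call to move; the robot and the scene stay as the last step left them, time stands still between calls to the robot, and variables do not carry over. Pictures are saved under pics/ and viewed, about 8 in all and at most 12, crops included, and the job is handed in when it is done.

Besides the shell and the picture viewer there is one more tool, called as name(argument=value, ...) on one line, values as JSON. step_arm: Moves the arm, as the interface text tells. Its arguments: {"type":"object","properties":{"series":{"type":"array","items":{"type":"number"}},"squeeze":{"type":"number"}},"required":["series"]}

```bash
mkdir -p pics; ls; python3 - <<'E'
from plant import env
import cv2
print(env.sense())
for n in ("scene","side"):
    im=env.camera(n); cv2.imwrite(f"pics/{n}0.png",im[:,:,::-1]); print(n,env.camera_info(n))
E
```

```text
pics
{'time_s': 0.0, 'joint_pos': array([ 1.15982148,  0.53713538, -0.00441536,  1.53885201,  0.00261863,
        1.06730804, -0.07119306]), 'dq': array([-1.68388438e-03, -7.30503797e-04,  1.08388994e-03, -8.44376990e-04,
        2.37208135e-04, -7.33817790e-04, -4.84984675e-05]), 'joint_torque': array([-9.89706095e-04, -5.70996559e+01,  9.90406238e-01, -2.51611197e+01,
       -5.62344154e-02,  1.78700726e-02,  1.23427903e-04]), 'position': array([ 0.21945058, -0.61118916,  0.23786749]), 'tool_rot': array([-8.19591431e-04,  9.85171875e-01,  1.71568227e-01, -2.20347396e-04]), 'wrist_force': array([ 0.46342473,  0.13139071, -0.02214964]), 'torque': array([0.02158105, 0.00262011, 0.01353103]), 'finger_gap': 0.08802364342729588}
scene {'mtx': array([[484.03084124,   0.        , 315.73721574],
       [  0.        , 484.03084124, 247.72968318],
       [  0.        ,   0.        ,   1.        ]]), 'rvec': array([ 1.53546198,  2.12912594, -0.7906535 ]), 'tvec': array([ 0.17160954, -0.32014316,  1.46108341])}
side {'mtx': array([[478.79354011,   0.        , 323.44845662],
       [  0.        , 478.79354011, 244.23515849],
       [  0.        ,   0.        ,   1.        ]]), 'rvec': array([ 0.16642063, -2.78648675,  1.29297824]), 'tvec': array([0.4968184 , 0.11482449, 1.10159979])}
```

View pics/scene0.png

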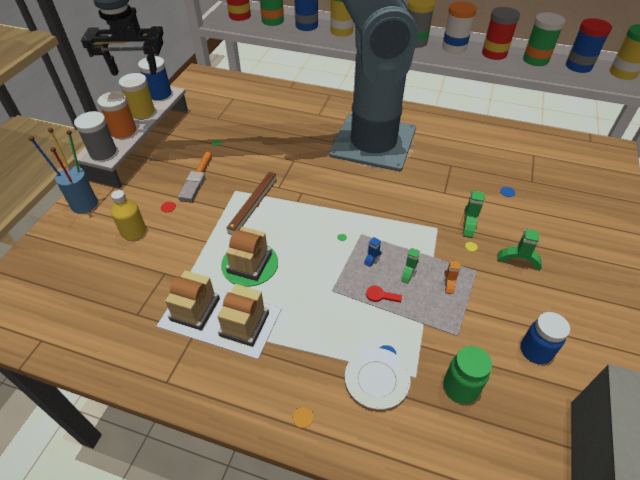

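View pics/side0.png

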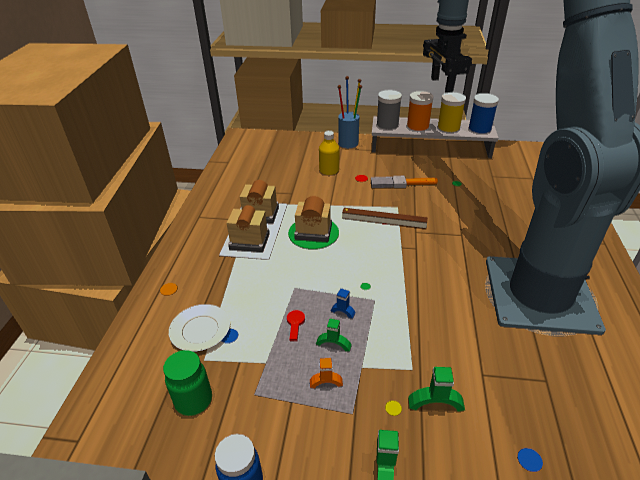

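Scene view, candidates: for the green leaf there are three greens: on the mat (412,263), upper (474,212) and right (528,250). I'd choose the mat one, as it looks smallest. Blue leaf is at (373,250), orange at (453,275). The pad bar is at (248,255), and the spares are at (192,300) and (243,315). I'll check in a close crop.

```bash
python3 - <<'E'
import cv2,numpy as np
a=cv2.imread("pics/scene0.png");b=cv2.imread("pics/side0.png")
c=lambda im,x,y,w,h:cv2.resize(im[y:y+h,x:x+w],(400,300),interpolation=cv2.INTER_CUBIC)
o=np.vstack([np.hstack([c(a,345,180,200,150),c(a,200,205,100,75)]),np.hstack([c(b,290,280,180,135),c(b,270,180,100,75)])])
cv2.imwrite("pics/c1.png",o)
E
```

```text
(no output)
```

View pics/c1.png

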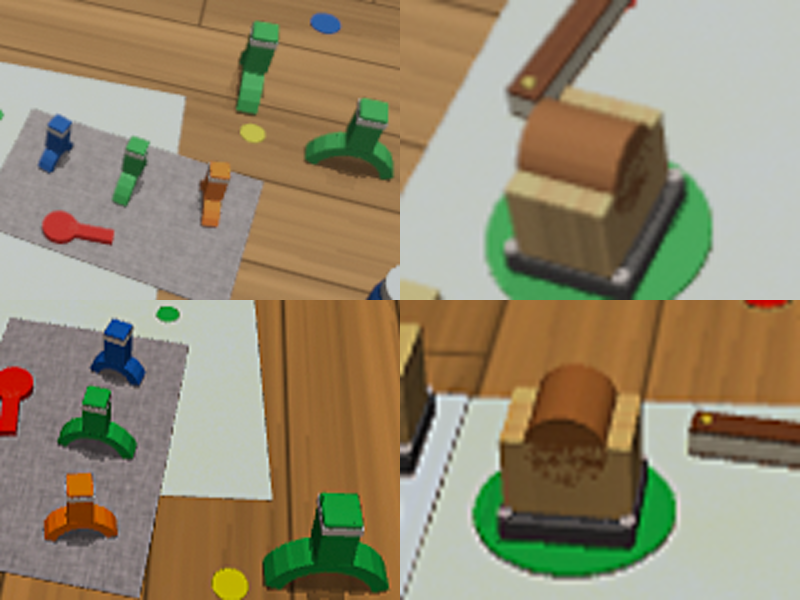

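The crop confirms it. The mat holds blue, green and orange leaves, each with a banded handle, and the two off-mat greens are larger. The pad bar's nose chord looks like about 0.55 of the 84 mm block, so medium is the first guess.

```bash
cat > h.py <<'E'
import cv2,numpy as np
from plant import env
from scipy.spatial.transform import Rotation as R
def ray(n,uv,inf=None):
    i=inf or env.camera_info(n); K=i["mtx"]; Rm=cv2.Rodrigues(np.array(i["rvec"]))[0]; t=np.array(i["tvec"]).ravel()
    x=np.array([(uv[0]-K[0,2])/K[0,0],(uv[1]-K[1,2])/K[1,1]])
    if n=="wrist":
        r=np.linalg.norm(x)+1e-12; d=np.array([*(x/r*np.sin(r)),np.cos(r)])
    else: d=np.array([*x,1.])
    d=Rm.T@d; return -Rm.T@t,d/np.linalg.norm(d)
def onz(n,uv,z,inf=None):
    c,d=ray(n,uv,inf); return (c+d*(z-c[2])/d[2])[:2]
def tri(p,q):
    (c,d),(e,f)=ray("scene",p),ray("side",q)
    s=np.linalg.lstsq(np.c_[d,-f],e-c,rcond=None)[0]; a,b=c+s[0]*d,e+s[1]*f
    return (a+b)/2,np.linalg.norm(a-b)
def axes(s=None):
    s=s or env.sense(); w,x,y,z=s["tool_rot"]; return R.from_quat([x,y,z,w]).as_matrix()
def goto(p,ang=None):
    "shift in tool axes to reach TCP p; ang = wanted jaw (tool y) heading deg, world; turn mod 180"
    s=env.sense(); M=axes(s); sh=M.T@(np.array(p)-s["position"]); out=[np.round(sh*1000,1)]
    if ang is not None:
        cur=np.degrees(np.arctan2(M[1,1],M[0,1])); out.append(round((-(ang-cur)+90)%180-90,1))
    return out
E
python3 - <<'E'
from h import *
np.set_printoptions(precision=4,suppress=True)
for n,p,q in [("b",(375,241),(343.1,292.2)),("g",(414,253),(333.7,321.9)),("o",(455,264.5),(326,363.3))]:
    print(n,tri(p,q),onz("scene",p,.071),onz("side",q,.071))
c=lambda x,y:(200+(x-400)/4,205+y/4)
d=lambda x,y:(270+(x-400)/4,180+(y-300)/4)
# leaf tips in side -> heading of hollow axis x
e=lambda x,y:(290+x/2.222,280+(y-300)/2.222)
for n,p,q in [("b",(98,368),(138,382)),("g",(66,441),(130,456)),("o",(52,535),(112,538))]:
    v=onz("side",e(*q),.005)-onz("side",e(*p),.005); print(n,"x-heading",np.degrees(np.arctan2(v[1],v[0])),np.linalg.norm(v))
# foot near bottom edge, side; heading
v=onz("side",d(632,548),.005)-onz("side",d(500,540),.005);print("bar foot",np.degrees(np.arctan2(v[1],v[0])),np.linalg.norm(v))
print("nose far/near top",onz("side",d(577,366),.1),onz("side",d(573,403),.1))
for im,n in ((cv2.imread("pics/scene0.png"),"scene"),(cv2.imread("pics/side0.png"),"side")):
    m=cv2.inRange(im,(0,90,0),(90,190,70)); k,l,s,ce=cv2.connectedComponentsWithStats(m)
    cc=[cv2.convexHull(np.argwhere(l==i)[:,::-1].astype(np.float32)) for i in range(1,k) if s[i,4]>150]
    for h in cc:
        (x,y),ax,an=cv2.fitEllipse(h); print(n,x,y,ax,onz(n,(x,y),.004))
M=axes();print(M)
E
```

```text
b (array([0.4443, 0.112 , 0.0684]), np.float64(0.002384669529125458)) [0.4478 0.1132] [0.4435 0.1131]
g (array([0.4555, 0.203 , 0.0745]), np.float64(0.005713363535840042)) [0.4553 0.2048] [0.4544 0.1969]
o (array([0.4581, 0.2962, 0.0696]), np.float64(0.001057035260311074)) [0.4598 0.2965] [0.4576 0.2967]
b x-heading 161.45533641689394 0.043475650045785075
g x-heading 170.40165890730972 0.06181810504978041
o x-heading -176.59511473812535 0.0518367314355893
bar foot -179.1269761653922 0.08696631442402897
nose far/near top [ 0.5478 -0.1925] [ 0.5445 -0.1516]
scene 251.18597412109375 265.7263488769531 (38.326473236083984, 54.324432373046875) [ 0.5565 -0.1558]
scene 469.9730224609375 369.4975891113281 (32.57319259643555, 40.39068603515625) [0.6635 0.369 ]
side 313.2617492675781 232.62005615234375 (31.23464012145996, 50.17315673828125) [ 0.5487 -0.1624]
side 180.98599243164062 364.79266357421875 (27.565731048583984, 37.7768669128418) [0.753  0.2859]
side 443.0853271484375 373.23028564453125 (16.9163875579834, 34.18511962890625) [0.2336 0.2453]
side 184.05287170410156 375.7494201660156 (30.463647842407227, 39.79842758178711) [0.7379 0.3101]
side 421.1131591796875 395.06085205078125 (13.61976146697998, 26.33683967590332) [0.2776 0.2991]
side 387.7289123535156 439.2237854003906 (20.502117156982422, 29.68147087097168) [0.3379 0.3939]
side 384.04315185546875 472.2014465332031 (14.774112701416016, 37.643104553222656) [0.3426 0.4519]
[[ 0.9411  0.3381 -0.0006]
 [ 0.3381 -0.9411  0.0014]
 [-0.0001 -0.0015 -1.    ]]
```

```bash
python3 - <<'E'
from h import *
print(goto((.54,-.165,.26),90))
i=env.camera_info("wrist");Rm=cv2.Rodrigues(i["rvec"])[0];print("cam rel tcp (tool axes)",axes().T@(-Rm.T@i["tvec"]-env.sense()["position"]),i["mtx"],axes().T@Rm.T)
E
```

```text
[array([ 452.5, -311.7,  -21.6]), np.float64(19.8)]
cam rel tcp (tool axes) [ 0.0819557  -0.00023342 -0.14505551] [[371.64829954   0.         322.06335025]
 [  0.         371.64829954 241.75923037]
 [  0.           0.           1.        ]] [[ 2.37370607e-04 -9.48665642e-01 -3.16280641e-01]
 [ 9.99999965e-01  1.87778360e-04  1.87275834e-04]
 [-1.18271489e-04 -3.16280674e-01  9.48665653e-01]]
```

step_arm(series=[-1,32,-22,-1.5,1.4,-1,0.064,-0.044,-0.003,2.8,-1,0.096,-0.066,-0.0045,4.2,-1,0.128,-0.088,-0.006,5.6,-1,0.16,-0.11,-0.0075,7,-1,0.192,-0.132,-0.009,8.4,-1,0.224,-0.154,-0.0105,9.8,-1,0.256,-0.176,-0.012,11.2,-1,0.288,-0.198,-0.0135,12.6,-1,0.32,-0.22,-0.015,14])

```text
time_s: 0.93
position: [0.447, -0.2947, 0.2536]
tool_rot: [-0.0, 0.999, 0.05, -0.0]
wrist_force: [0.7, -1.5, -1.2]
finger_gap: 0.0881
```

The first row of that call was in mm by mistake. The step limit clamped it and it went the right way, so no harm was done. I'll write metres from here on.

```bash
python3 - <<'E'
from h import *
print(goto((.54,-.165,.26),90))
E
```

```text
[array([ 105.3, -119.8,   -6.4]), np.float64(5.7)]
```

step_arm(series=[-1,0.025,-0.028,-0.002,2,-1,0.05,-0.056,-0.004,4,-1,0.075,-0.085,-0.006,5.7,-1,0.095,-0.108,-0.006,5.7,-1,0.105,-0.12,-0.006,5.7,-1,0.105,-0.12,-0.006,5.7,-1,0.105,-0.12,-0.006,5.7,-1,0.105,-0.12,-0.006,5.7,-1,0.105,-0.12,-0.006,5.7,-1,0.105,-0.12,-0.006,5.7])

```text
time_s: 1.77
position: [0.5381, -0.1682, 0.2597]
tool_rot: [0.0, 1.0, -0.001, -0.0]
wrist_force: [0.3, -1.0, -0.4]
finger_gap: 0.0883
```

```bash
python3 - <<'E'
from h import *
import pickle
i=env.camera_info("wrist");s=env.sense();im=env.camera("wrist")
pickle.dump((i,s),open("w1.pkl","wb"));cv2.imwrite("pics/w1.png",im[:,:,::-1]);print(s["position"],s["tool_rot"],s["wrist_force"])
E
```

```text
[ 0.53812124 -0.1682168   0.25967192] [ 2.80925847e-04  9.99999616e-01 -8.01084274e-04 -2.15584883e-04] [ 0.26823137 -0.96966901 -0.35559136]
```

View pics/w1.png

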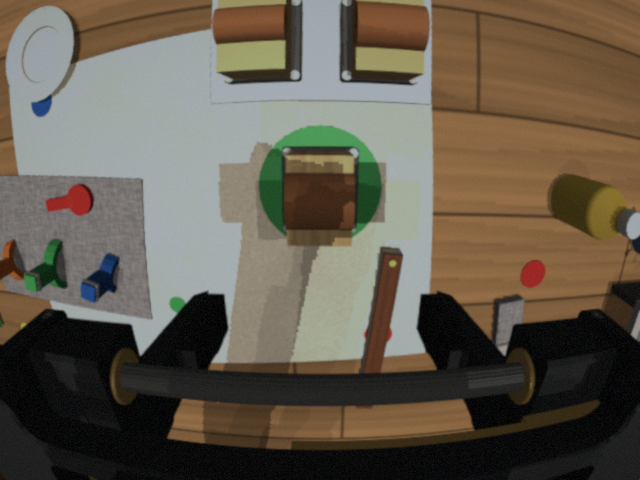

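Wrist view: the nose spans about (285,173) to (356,230), long side along columns. The pad is centred near (320,182).

```bash
python3 - <<'E'
from h import *
import pickle
i,s=pickle.load(open("w1.pkl","rb")); im=cv2.imread("pics/w1.png")
np.set_printoptions(precision=4,suppress=True)
hsv=cv2.cvtColor(im,cv2.COLOR_BGR2HSV)
for y in range(150,246,4): print(y,hsv[y,300],hsv[y,335])
print([ (x,tuple(hsv[200,x])) for x in list(range(278,292,2))+list(range(350,364,2))])
m=cv2.inRange(hsv,(50,120,60),(75,255,255))[110:250,240:400]
pts=np.argwhere(m)[:,::-1].astype(float)+[240,110]
P=np.array([onz("wrist",p,.004,i) for p in pts]).astype(np.float32)
(c,r)=cv2.minEnclosingCircle(P); print("pad",c,r)
for z in (.1,.083,.08):
  print(z,[onz("wrist",q,z,i) for q in ((285,173),(356,174),(285,230),(355,230),(284,200),(357,200))])
E
```

```text
150 [23 65 51] [17 70 51]
154 [ 18 120  85] [ 21 112  80]
158 [ 19 111 158] [ 24  97 160]
162 [ 19 110 111] [ 20 106 125]
166 [ 17 113 106] [ 19 114 114]
170 [ 19 115 104] [ 18 113 111]
174 [ 12 164  59] [ 14 147  66]
178 [ 11 164  67] [ 10 146  68]
182 [ 12 160  70] [ 13 155  69]
186 [ 12 141  76] [ 12 148  76]
190 [ 12 150  75] [ 14 156  72]
194 [ 12 159  74] [ 13 173  62]
198 [ 12 169  62] [ 12 139  66]
202 [ 12 155  66] [ 13 165  65]
206 [ 13 180  61] [ 12 166  63]
210 [ 12 165  62] [ 11 160  59]
214 [ 11 152  57] [ 12 149  58]
218 [ 12 158  58] [ 12 150  61]
222 [ 12 156  54] [ 12 170  54]
226 [ 12 168  47] [ 12 167  52]
230 [ 17 120  81] [ 17 126  77]
234 [ 19 116  90] [ 19 113  88]
238 [ 18 120  91] [ 18 112 143]
242 [ 18 123  91] [ 18 115 155]
[(278, (np.uint8(65), np.uint8(149), np.uint8(77))), (280, (np.uint8(66), np.uint8(154), np.uint8(76))), (282, (np.uint8(59), np.uint8(120), np.uint8(49))), (284, (np.uint8(11), np.uint8(141), np.uint8(76))), (286, (np.uint8(12), np.uint8(154), np.uint8(88))), (288, (np.uint8(12), np.uint8(152), np.uint8(89))), (290, (np.uint8(12), np.u
[... 259 characters left out ...]
int8(141), np.uint8(65))), (360, (np.uint8(66), np.uint8(158), np.uint8(68))), (362, (np.uint8(66), np.uint8(162), np.uint8(66)))]
pad (0.549403727054596, -0.16578754782676697) 0.06642577797174454
0.1 [array([ 0.5783, -0.1378]), array([ 0.5773, -0.1964]), array([ 0.5291, -0.1365]), array([ 0.529 , -0.1965]), array([ 0.5554, -0.1364]), array([ 0.5553, -0.1976])]
0.083 [array([ 0.5759, -0.1361]), array([ 0.5749, -0.1979]), array([ 0.524 , -0.1347]), array([ 0.5239, -0.1981]), array([ 0.5518, -0.1346]), array([ 0.5516, -0.1993])]
0.08 [array([ 0.5755, -0.1358]), array([ 0.5745, -0.1982]), array([ 0.5231, -0.1344]), array([ 0.523 , -0.1984]), array([ 0.5511, -0.1343]), array([ 0.551 , -0.1996])]
```

```bash
python3 - <<'E'
from h import *
b=cv2.imread("pics/side0.png");h=cv2.cvtColor(b,cv2.COLOR_BGR2HSV)
m=((h[...,0]<15)&(h[...,1]>100)).astype(int)
for y in range(194,224,2): print(y,''.join('#' if h[y,x,0]<15 and h[y,x,1]>125 else '.' if 15<=h[y,x,0]<30 and h[y,x,1]>60 else ' ' for x in range(290,336)))
E
```

```text
194 ..............................................
196 ....................######.#..................
198 .................##############...............
200 ...............##################.............
202 ...............###################............
204 .....  .......####################............
206        .......####################......      
208        ......####################.......      
210       ......#####################.......      
212       ......####################........      
214      ......#####################........      
216      .........####.#####.######.........      
218      ........#....#...#.......#.........      
220      .........##.###...#..#####.........      
222      ...................................
```

```bash
python3 - <<'E'
from h import *
i=env.camera_info("wrist");im=cv2.imread("pics/w1.png")
s=cv2.imread("pics/side0.png")
o=np.hstack([cv2.resize(im[130:260,255:385],(400,400),interpolation=cv2.INTER_CUBIC),cv2.resize(s[187:247,285:345],(400,400),interpolation=cv2.INTER_CUBIC)])
cv2.imwrite("pics/c2.png",cv2.convertScaleAbs(o,alpha=1.5))
E
```

```text
(no output)
```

View pics/c2.png

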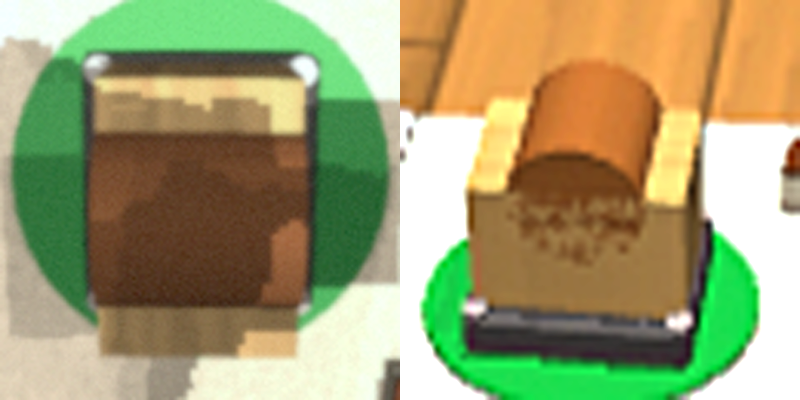

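Both crops give a chord of about 0.6 to 0.63 of the block: brown rows 172–229 against block rows 155–244, and side columns 301–322 against 295–330. That points to a 27 mm nose, so I'll try the green leaf first and check it by touch.

```bash
python3 - <<'E'
from h import *
print(goto((.455,.2,.15),80))
E
```

```text
[array([ -83.7, -367.9,  109.6]), np.float64(9.9)]
```

step_arm(series=[-1,-0.008,-0.036,0,1,-1,-0.016,-0.072,0,2,-1,-0.024,-0.108,0,3,-1,-0.032,-0.145,0.005,4,-1,-0.041,-0.18,0.015,5,-1,-0.05,-0.215,0.025,6,-1,-0.058,-0.25,0.035,7,-1,-0.067,-0.286,0.045,8,-1,-0.076,-0.322,0.055,9,-1,-0.084,-0.355,0.07,9.9])

```text
time_s: 2.65
position: [0.4546, 0.19, 0.1902]
tool_rot: [-0.001, 0.996, -0.087, 0.001]
wrist_force: [0.7, 0.3, -0.5]
finger_gap: 0.0881
```

step_arm(series=[-1,0,-0.013,0.02,0,-1,0,-0.013,0.04,0,-1,0,-0.013,0.04,0,-1,0,-0.013,0.04,0,-1,0,-0.013,0.04,0,-1,0,-0.013,0.04,0,-1,0,-0.013,0.04,0,-1,0,-0.013,0.04,0,-1,0,-0.013,0.04,0,-1,0,-0.013,0.04,0])

```text
time_s: 3.48
position: [0.457, 0.2011, 0.15]
tool_rot: [-0.0, 0.996, -0.086, 0.0]
wrist_force: [0.7, -0.1, -0.3]
finger_gap: 0.088
```

```bash
python3 - <<'E'
from h import *
import pickle
i=env.camera_info("wrist");s=env.sense();im=env.camera("wrist")
pickle.dump((i,s),open("w2.pkl","wb"));cv2.imwrite("pics/w2.png",im[:,:,::-1]);print(s["position"],s["tool_rot"],s["wrist_force"])
E
```

```text
[0.45697928 0.20107201 0.15003443] [-1.04946686e-04  9.96301947e-01 -8.59206941e-02  2.30937909e-04] [ 0.71492359 -0.09972628 -0.25162547]
```

View pics/w2.png

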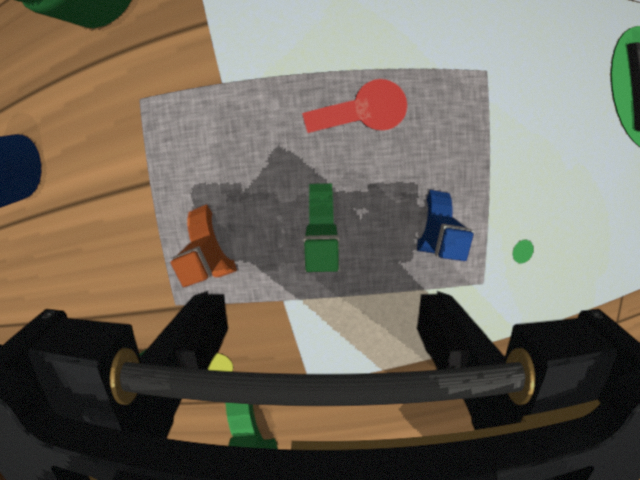

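Green handle top is at (321.5,254), squared with the tool. Orange top is at (188,267) and blue at (456,244).

```bash
python3 - <<'E'
from h import *
import pickle
i,s=pickle.load(open("w2.pkl","rb")); im=cv2.imread("pics/w2.png")
g=np.array(onz("wrist",(321.5,254.5),.0744,i));print("g",g)
f=lambda p,z:onz("wrist",p,z,i)
hd=lambda v:np.degrees(np.arctan2(v[1],v[0]))
print("arch dir",hd(f((320.5,186),.01)-g),"top edge",hd(f((305,271.5),.0744)-f((338,271.5),.0744)),"jaw",hd(axes(s)[:2,1]))
print("o",f((188,267),.071),"b",f((456,244),.0675))
print(goto((*g,.040),None))
E
```

```text
g [0.45692105 0.20137472]
arch dir -8.35638298473272 top edge 80.15564892684067 jaw -99.85793807898509
o [0.46189054 0.29293295] b [0.44590658 0.11096669]
[array([-1.000e-01, -3.000e-01,  1.099e+02])]
```

step_arm(series=[-1,0,0,0.03,0,-1,0,0,0.06,0,-1,0,0,0.085,0,-1,0,0,0.1,0,-1,0,0,0.11,0,-1,0,0,0.11,0,1,0,0,0.11,0,1,0,0,0.11,0,1,0,0,0.11,0,1,0,0,0.11,0], squeeze=25)

```text
time_s: 4.37
position: [0.4575, 0.2014, 0.0407]
tool_rot: [-0.0, 0.996, -0.086, 0.001]
wrist_force: [0.1, 1.1, 0.1]
finger_gap: 0.0636
```

step_arm(series=[1,0,0,0,0,1,0,0,0,0,1,0,0,0,0,1,0,0,0,0,1,0,0,0,0,1,0,0,0,0,1,0,0,0,0,1,0,0,0,0,1,0,0,0,0,1,0,0,0,0])

```text
time_s: 5.2
position: [0.4568, 0.2011, 0.0397]
tool_rot: [0.0, 0.996, -0.086, -0.0]
wrist_force: [0.5, 0.0, -0.0]
finger_gap: 0.0218
```

```bash
python3 - <<'E'
from h import *
s=env.sense();print(s["position"],s["tool_rot"],s["wrist_force"],s["finger_gap"])
print(goto((.549,-.166,.19),89.5))
E
```

```text
[0.4567532  0.20114147 0.03967521] [ 1.99809912e-05  9.96315540e-01 -8.57632876e-02 -4.86054598e-05] [ 0.46061587  0.00113278 -0.01075702] 0.021779981709133055
[array([ 153.6,  346. , -150.3]), np.float64(-9.3)]
```

step_arm(series=[1,0,0,-0.02,0,1,0,0,-0.055,0,1,0,0,-0.09,0,1,0.005,0.01,-0.125,0,1,0.015,0.035,-0.15,-1,1,0.031,0.07,-0.15,-2,1,0.046,0.104,-0.15,-3,1,0.062,0.14,-0.15,-4.5,1,0.077,0.173,-0.15,-6,1,0.092,0.208,-0.15,-7])

```text
time_s: 6.03
position: [0.5118, -0.0212, 0.1897]
tool_rot: [-0.0, 1.0, -0.024, -0.0]
wrist_force: [0.3, 0.3, -1.7]
finger_gap: 0.0219
```

```bash
python3 - <<'E'
from h import *
print(goto((.549,-.166,.16),89.5),env.sense()["wrist_force"],env.sense()["finger_gap"])
E
```

```text
[array([ 44.2, 142.8,  29.7]), np.float64(-2.3)] [ 0.27051539  0.29054717 -1.71114298] 0.02185652156802261
```

step_arm(series=[1,0.01,0.034,0,-1,1,0.021,0.068,0,-2,1,0.032,0.102,0.005,-2.3,1,0.04,0.13,0.012,-2.3,1,0.044,0.142,0.02,-2.3,1,0.044,0.142,0.028,-2.3,1,0.044,0.142,0.03,-2.3,1,0.044,0.142,0.03,-2.3,1,0.044,0.142,0.03,-2.3,1,0.044,0.142,0.03,-2.3])

```text
time_s: 6.87
position: [0.5491, -0.1616, 0.1601]
tool_rot: [-0.0, 1.0, -0.003, 0.0]
wrist_force: [0.3, -0.0, -0.9]
finger_gap: 0.0222
```

```bash
python3 - <<'E'
from h import *
import pickle
s=env.sense();print(s["position"],s["wrist_force"],s["torque"],s["finger_gap"])
print(goto((.549,-.166,.13),89.5))
i=env.camera_info("wrist");im=env.camera("wrist");pickle.dump((i,s),open("w3.pkl","wb"))
sd=env.camera("side")
cv2.imwrite("pics/w3.png",cv2.convertScaleAbs(np.hstack([cv2.resize(im[100:400,180:460],(400,428)),cv2.resize(sd[170:255,270:350],(400,428),interpolation=cv2.INTER_CUBIC)])[:,:,::-1],alpha=1.4))
E
```

```text
[ 0.54905452 -0.16159353  0.16013448] [ 0.29000971 -0.04838723 -0.86896835] [0.04517809 0.01503379 0.00295289] 0.022153748035743267
[array([-0. ,  4.4, 30.1]), np.float64(0.1)]
```

View pics/w3.png

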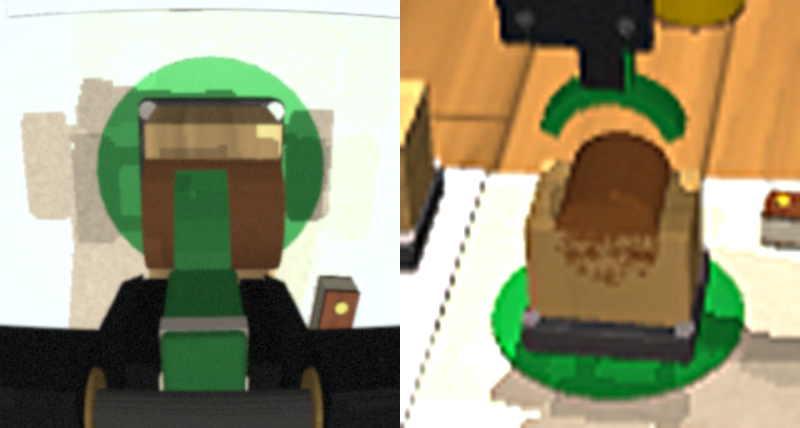

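step_arm(series=[1,0,0.002,0.008,0,1,0,0.0044,0.016,0,1,0,0.0044,0.024,0,1,0,0.0044,0.029,0,1,0,0.0044,0.032,0,1,0,0.0044,0.034,0,1,0,0.0044,0.035,0,1,0,0.0044,0.035,0,1,0,0.0044,0.035,0,1,0,0.0044,0.035,0])

```text
time_s: 7.8
position: [0.549, -0.168, 0.125]
tool_rot: [0.0, 1.0, -0.005, 0.0]
wrist_force: [0.4, -0.7, -1.2]
finger_gap: 0.0218
```

step_arm(series=[1,0,0,0.001,0,1,0,0,0.002,0,1,0,0,0.003,0,1,0,0,0.004,0,1,0,0,0.004,0,1,0,0,0.004,0,1,0,0,0.004,0,1,0,0,0.004,0,1,0,0,0.004,0,1,0,0,0.004,0])

```text
time_s: 8.63
position: [0.5488, -0.1679, 0.1207]
tool_rot: [0.0, 1.0, -0.005, 0.0]
wrist_force: [-0.3, 0.7, -1.2]
finger_gap: 0.0219
```

step_arm(series=[1,0,0,0.0005,0,1,0,0,0.001,0,1,0,0,0.0015,0,1,0,0,0.002,0,1,0,0,0.002,0,1,0,0,0.002,0,1,0,0,0.002,0,1,0,0,0.002,0,1,0,0,0.002,0,1,0,0,0.002,0])

```text
time_s: 9.47
position: [0.549, -0.168, 0.1188]
tool_rot: [0.0, 1.0, -0.005, 0.0]
wrist_force: [2.6, 0.1, -1.0]
finger_gap: 0.0217
```

step_arm(series=[1,0,0,0.0003,0,1,0,0,0.0006,0,1,0,0,0.001,0,1,0,0,0.001,0,1,0,0,0.001,0,1,0,0,0.001,0,1,0,0,0.001,0,1,0,0,0.001,0,1,0,0,0.001,0,1,0,0,0.001,0])

```text
time_s: 10.3
position: [0.5491, -0.1679, 0.1179]
tool_rot: [0.0, 1.0, -0.005, 0.0]
wrist_force: [3.8, 0.3, 2.3]
finger_gap: 0.0219
```

The nose pushes the leaf toward +x, so the leaf sits slightly too far to −x. I'll ease it over and go on down.

step_arm(series=[1,0.0004,0,0,0,1,0.0008,0,0,0,1,0.001,0,0,0,1,0.001,0,0,0,1,0.001,0,0,0,1,0.001,0,0,0,1,0.001,0,0,0,1,0.001,0,0,0,1,0.001,0,0,0,1,0.001,0,0,0])

```text
time_s: 11.13
position: [0.5496, -0.168, 0.1176]
tool_rot: [0.0, 1.0, -0.005, -0.0]
wrist_force: [2.4, 0.6, 0.6]
finger_gap: 0.0218
```

step_arm(series=[1,0,0,0.0003,0,1,0,0,0.0006,0,1,0,0,0.0008,0,1,0,0,0.0008,0,1,0,0,0.0008,0,1,0,0,0.0008,0,1,0,0,0.0008,0,1,0,0,0.0008,0,1,0,0,0.0008,0,1,0,0,0.0008,0])

```text
time_s: 11.97
position: [0.5498, -0.1679, 0.1169]
tool_rot: [0.0, 1.0, -0.005, 0.0]
wrist_force: [2.4, 0.1, 0.5]
finger_gap: 0.0217
```

step_arm(series=[1,0.0004,0,0,0,1,0.0006,0,0,0,1,0.0006,0,0.0003,0,1,0.0006,0,0.0006,0,1,0.0006,0,0.0006,0,1,0.0006,0,0.0006,0,1,0.0006,0,0.0006,0,1,0.0006,0,0.0006,0,1,0.0006,0,0.0006,0,1,0.0006,0,0.0006,0])

```text
time_s: 12.8
position: [0.5503, -0.168, 0.1165]
tool_rot: [0.0, 1.0, -0.005, -0.0]
wrist_force: [-0.2, 1.1, 6.0]
finger_gap: 0.0218
```

step_arm(series=[1,0,0,0.0003,0,1,0,0,0.0006,0,1,0,0,0.0006,0,1,0,0,0.0006,0,1,0,0,0.0006,0,1,0,0,0.0006,0,1,0,0,0.0006,0,1,0,0,0.0006,0,1,0,0,0.0006,0,1,0,0,0.0006,0])

```text
time_s: 13.63
position: [0.5504, -0.168, 0.1164]
tool_rot: [0.0, 1.0, -0.005, 0.0]
wrist_force: [-1.4, 0.5, 8.6]
finger_gap: 0.0219
```

It bottoms at TCP z 0.1164, against 0.1163 predicted for crown on nose. A 22 mm nose would have stopped it at 0.1188. Now a play test toward +x with less pressure, since the −x side already showed contact.

step_arm(series=[1,0,0,-0.001,0,1,0,0,-0.001,0,1,0.0005,0,-0.001,0,1,0.001,0,-0.001,0,1,0.0015,0,-0.001,0,1,0.0015,0,-0.001,0,1,0.0015,0,-0.001,0,1,0.0015,0,-0.001,0,1,0.0015,0,-0.001,0,1,0.0015,0,-0.001,0])

```text
time_s: 14.47
position: [0.5513, -0.168, 0.1164]
tool_rot: [-0.0, 1.0, -0.005, -0.001]
wrist_force: [-2.8, 0.2, 2.0]
finger_gap: 0.0219
```

step_arm(series=[1,-0.0005,0,0,0,1,-0.001,0,0,0,1,-0.0015,0,0,0,1,-0.0016,0,0.0003,0,1,-0.0016,0,0.0006,0,1,-0.0016,0,0.0009,0,1,-0.0016,0,0.0009,0,1,-0.0016,0,0.0009,0,1,-0.0016,0,0.0009,0,1,-0.0016,0,0.0009,0])

```text
time_s: 15.3
position: [0.5507, -0.1679, 0.1164]
tool_rot: [0.0, 1.0, -0.005, 0.0]
wrist_force: [-1.7, 1.2, 4.8]
finger_gap: 0.0218
```

step_arm(series=[1,0,0,0,0,1,0,0,0,0,1,0,0,0,0,1,0,0,0,0,1,0,0,0,0,1,0,0,0,0,1,0,0,0,0,1,0,0,0,0,1,0,0,0,0,1,0,0,0,0])

```text
time_s: 16.13
position: [0.5507, -0.1679, 0.1164]
tool_rot: [0.0, 1.0, -0.005, 0.0]
wrist_force: [-1.8, -0.1, 5.0]
finger_gap: 0.0221
```

step_arm(series=[1,-0.0003,0,0.0003,0,1,-0.0003,0,0.0005,0,1,-0.0003,0,0.0005,0,1,-0.0003,0,0.0005,0,1,-0.0003,0,0.0005,0,1,-0.0003,0,0.0005,0,1,-0.0003,0,0.0005,0,1,-0.0003,0,0.0005,0,1,-0.0003,0,0.0005,0,1,-0.0003,0,0.0005,0])

```text
time_s: 16.97
position: [0.5507, -0.1679, 0.1164]
tool_rot: [0.0, 1.0, -0.005, 0.001]
wrist_force: [-1.6, 0.9, 8.3]
finger_gap: 0.0217
```

step_arm(series=[1,0,0,0,0,1,0,0,0,0,1,0,0,0,0,1,0,0,0,0,1,0,0,0,0,1,0,0,0,0,1,0,0,0,0,1,0,0,0,0,1,0,0,0,0,1,0,0,0,0])

```text
time_s: 17.8
position: [0.5507, -0.1679, 0.1164]
tool_rot: [0.0, 1.0, -0.005, 0.001]
wrist_force: [-2.0, 2.1, 9.0]
finger_gap: 0.0217
```

step_arm(series=[1,0,0,-0.0005,0,1,0,0,-0.0012,0,1,0,0,-0.0012,0,-1,0,0,-0.0012,0,-1,0,0,-0.0012,0,-1,0,0,-0.0012,0,-1,0,0,-0.0012,0,-1,0,0,-0.0012,0,-1,0,0,-0.0012,0,-1,0,0,-0.0012,0])

```text
time_s: 18.63
position: [0.5499, -0.1679, 0.1165]
tool_rot: [-0.0, 1.0, -0.005, -0.0]
wrist_force: [0.2, -0.5, -0.1]
finger_gap: 0.0663
```

step_arm(series=[-1,0,0,0,0,-1,0,0,0,0,-1,0,0,0,0,-1,0,0,-0.01,0,-1,0,0,-0.03,0,-1,0,0,-0.055,0,-1,0,0,-0.08,0,-1,0,0,-0.1,0,-1,0,0,-0.1,0,-1,0,0,-0.1,0])

```text
time_s: 19.47
position: [0.5507, -0.1682, 0.2181]
tool_rot: [0.0, 1.0, -0.005, 0.001]
wrist_force: [-0.4, 0.3, -0.8]
finger_gap: 0.0882
```

```bash
python3 - <<'E'
from h import *
s=env.sense();print(s["position"],s["wrist_force"],s["finger_gap"],s["time_s"])
im=env.camera("wrist");sd=env.camera("side");sc=env.camera("scene")
r=lambda a:cv2.resize(a,(400,300),interpolation=cv2.INTER_CUBIC)
cv2.imwrite("pics/f.png",cv2.convertScaleAbs(np.vstack([np.hstack([r(im[100:325,170:470]),r(sd[175:250,260:360])]),np.hstack([r(sc[200:350,330:530]),r(sd[270:420,250:450])])])[:,:,::-1],alpha=1.3))
E
```

```text
[ 0.55071345 -0.1681633   0.21811501] [-0.43358433  0.30226544 -0.79531924] 0.08820229632652885 19.4667
```

View pics/f.png

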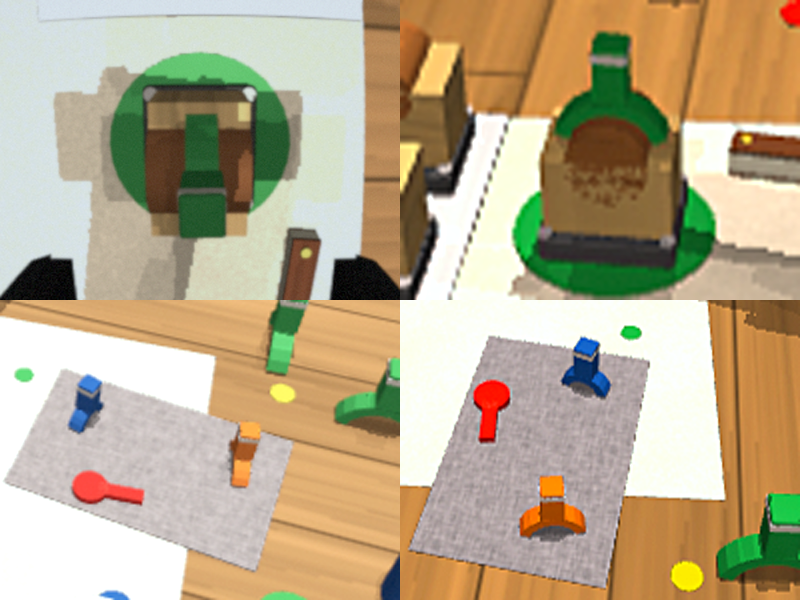

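The green leaf sits upright on the nose of the pad bar, square and mid-length. The blue and orange leaves still stand on the mat and the gripper is clear. I'm handing in.

```bash
python3 -c "
from plant import env
print(env.finish_job())"
```

```text
the job is handed in; nothing more can be done
None
```

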